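# Switch on the red battery isolator

### The job

Switch on the battery that feeds the test bench: flip the toggle lever with the red knob right over from its off side (black lens) to its on side (green lens), until it snaps over and stays there, then let go of it. Leave the blue toggle lever off.

Things in the scene. Friction and masses are not known exactly. Their poses are not given: they have to be found in the camera images.
- red_lever (a joint): toggle lever of the red isolator, rad: -0.5 = off stop (black lens side, the start), 0 = upright, +0.5 = on stop (green lens side). An over-centre spring: about 3.5 N at the knob starts it, less towards upright; past upright it snaps to the other stop by itself and stays. Shaft steel, 9 to 11 mm thick; pivot 55 mm above the worktop.
- red_knob (a point): centre of the red ball knob (24 mm diameter) on the lever's end; moves and turns with the lever. z axis: along the lever, away from the pivot, which is 65 mm away along -z. y axis: hinge axis, level. x axis, levelled: direction from off (black lens) to on (green lens). Centre 112 mm high at either stop, 120 mm when upright.
- blue_lever (a joint): toggle lever of the blue isolator, rad: same build and meaning; starts off (-0.5) and must stay off. Both housings are fixed to the worktop, centred under the pivot: 112 mm along the swing x 70 mm, top 48 mm high (lenses and collar to 58 mm), foot flange 146 x 76 mm, face plate coloured like the knob, brass studs 50 mm out on the -y side.
- blue_knob (a point): centre of the blue ball knob of the blue isolator, the same build and axes as the red one. The two isolators stand at least 230 mm apart, centre to centre; which one stands on the left varies, and each is turned up to 1.2 rad either way from swinging straight away from the robot.

How it is judged (in metres and radians):
At the end, for the whole second after the job is handed in: The red lever rests on its on side (joint above 0.4 rad, stop at 0.5) and the blue lever still rests on its off side (joint below -0.4 rad) (value of joint red_lever above 0.4 rad and value of joint blue_lever below -0.4 rad); the robot touches nothing.
It fails at once if the blue lever is pushed over its centre (value of joint blue_lever above 0 rad).
It also fails if it takes over 32 s, if anything falls off the work surface, if the arm or the gripper's body presses on something with over 40 N, if the wrist force passes 120 N, or if a joint passes its speed limit or range.

### The arm

A 6-joint arm with a two-finger parallel gripper is mounted at the origin on a cart in front of the work surface, level with it; the furniture and walls round the work are solid. World frame = base frame: x ahead of the robot, y to its left, z up, the work surface at z = 0. Lengths are in mm, angles in rad, forces in N, time in s.
With the tool pointing down it reaches from about 300 to 775 mm from the base axis. Payload 14.6 kg.
Tool frame: the origin (TCP) lies between the finger pads; the fingertips stand 19 mm ahead of it and the grasp point (between the pads) is the TCP; z points along the fingers, y is the line along which they close (so a half turn about z gives the same grasp; the last joint's range is limited). The gripper opens to 94 mm and grips with 3 to 60 N. Pads are 16 mm wide; open, the fingers measure 119 mm over their backs; the gripper's body (75 mm by 177 mm) begins 78 mm behind the grasp point.
Start: joints at [-1.268, 0.3, 1.521, -0, 1.321, -0.067], TCP at [198.778, -512.812, 224.446] pointing down, gripper open.
Joint ranges: [-3.03, 3.03], [-0.79, 2.21], [0.23, 2.52], [-1.04, 4.18], [0, 3.07], [-2.55, 2.55]. Speed limits (rad/s): [2.22, 2.22, 2.57, 3.14, 3.14, 3.14].

### API

Orientations are given as [roll, pitch, yaw] about the fixed x, y, z axes, in that order (R = Rz(yaw) Ry(pitch) Rx(roll)).
In Python, from cell import monitor, imaging, job, find_in, trace gives the robot as it stands. The module is installed in compiled form; this text tells all that it offers.
- The arm moves only by the tool arm_command, never from a script. Its argument "steps" is a list of rows, each a list of 5 numbers: the opening, from 0 (shut) to 1 (fully open), then the shift along the tool's x, y, z in mm, then the turn about the tool's z in degrees. In form: [[gripper, dx, dy, dz, turn], ...]. A call has 1 to 20 rows; each row is the pose to reach, as a shift and turn from the pose commanded when the call began, along the tool's axes at that moment; what a row does not reach only later rows make up. A row lasts 1/8 s, in which the tool goes at most 62.5 mm and 10.7 degrees, less where a joint would pass 70% of its speed; a pose out of reach is approached as far as the arm can. A call with a gripper value outside its range is refused whole. The fingers move at their own pace and stop on an object; "force" is the grip in N (left out, the last holds). Time passes only in rows, so rows that repeat a pose let the fingers close. It gives the time, the measured TCP pose, the force, the opening and the grip force at its end, in the units of the state.
- monitor.read_state(): the state, without advancing time (a new reading comes with each control period).
- imaging.camera(name): name is "scene" or "top"; returns a dict with "img" (384x512x3 uint8, red, green, blue), "mtx" (3x3 intrinsics, pixels), "D" ([k1, k2, p1, p2, k3] as OpenCV has them; the pictures are not rectified), "view" (4x4, takes a point from world to camera coordinates). Camera axes: x right, y down, z forward; pixel columns grow to the right and rows downward; lengths in mm; the calibration is good to about 2 mm. A picture is of the moment at which its call begins. There is no depth.
- job.sign_off(): hands the job in; it is judged then, once.
Trained networks look in a picture, given as the dict that the camera call returned (one of the last four; its "shot" number tells which), for a name from the list of things; names that differ only in an ending like _2 or _b are one class to them, and where a whole thing is asked for, a point or a joint stands for the part that bears it (a point fixed in the world has none). Each returns a list of dicts, best first, with "p" (0 to 1); they miss things now and then, are a little off and sometimes report something else, mostly with a low value. They report only what shows in the picture. A call takes as long as a camera call.
- find_in(picture, target): "rect" ([centre column, centre row, width, height] in pixels, round what is visible of it).
- trace(picture, target): "region" (384x512 bool, what is visible of it) and "rect" ([centre column, centre row, width, height] in pixels, round what is visible of it).
The state is a dict: "clock": time; "joints": joint angles; "qd": joint speeds; "effort": joint torques, N m; "eef_pos": TCP position; "eef_rot": TCP orientation; "wrist_force": force on the tool from outside, world axes, zero at the start; "moment": the same for the moment, N m; "finger_gap": finger opening in mm; "finger_force": force on a finger pad.
Only numpy, scipy, OpenCV 4.12 (cv2) and the standard library are available. Lean on these libraries where they do the work, as an engineer would, in place of code of your own. Each camera call takes 0.05 s, during which the arm holds its last target. There are 200 camera calls.

## Working session

There is one attempt and no reset: what is moved stays moved. The work goes in short steps, Python scripts to look and compute and a tool call to move; the robot and the scene stay as the last step left them, time stands still between calls to the robot, and variables do not carry over. Pictures are saved under pics/ and viewed, at most 10 in all, crops included, and the job is handed in when it is done.

Besides the shell and the picture viewer there is one more tool, called after ">>>" by a JSON object that holds its "name" and its "arguments", one argument or row to a line. arm_command: Moves the arm, as the interface text tells. Its arguments: {"type":"object","properties":{"steps":{"type":"array","items":{"type":"array","items":{"type":"number"}}},"force":{"type":"number"}},"required":["steps"]}

```bash
mkdir -p pics; cat > h.py <<'E'
import numpy as np, cv2
from cell import monitor, imaging, job, find_in, trace
def ray(c,uv):
    p=cv2.undistortPoints(np.array([[uv]],float),np.array(c["mtx"]),np.array(c["D"]))[0,0]
    V=np.array(c["view"]);R=V[:3,:3]
    return -R.T@V[:3,3], R.T@np.array([p[0],p[1],1])
def atz(c,uv,z):
    o,d=ray(c,uv); return o+d*(z-o[2])/d[2]
def proj(c,P):
    V=np.array(c["view"]);return cv2.projectPoints(np.array(P,float).reshape(-1,1,3),cv2.Rodrigues(V[:3,:3])[0],V[:3,3],np.array(c["mtx"]),np.array(c["D"]))[0][:,0]
def tri(rs):
    A=0;b=0
    for o,d in rs:
        d=d/np.linalg.norm(d);M=np.eye(3)-np.outer(d,d);A=A+M;b=b+M@o
    return np.linalg.solve(A,b)
E
python3 - <<'E'
from h import *
np.set_printoptions(precision=1,suppress=True)
ims=[]
C={n:imaging.camera(n) for n in("scene","top")}
for n,c in C.items():
    ims.append(c["img"]); print(n,ray(c,(256,192)))
    for t in("red_knob","blue_knob","red_lever","blue_lever"):
        for r in find_in(c,t)[:2]: print(t,np.round(r["rect"]),round(r["p"],2), atz(c,r["rect"][:2],112))
for n,i in zip(C,ims): cv2.imwrite(f"pics/{n}0.png",cv2.resize(i[:,:,::-1],(800,600),interpolation=cv2.INTER_CUBIC))
E
```

```text
scene (array([200.6, 697.1, 685. ]), array([ 0.4, -0.7, -0.6]))
red_knob [242. 248.  21.  22.] 0.43 [505.4 167.2 112. ]
red_lever [242. 249.  22.  23.] 0.58 [505.4 168.7 112. ]
blue_lever [293. 166.   8.  12.] 0.45 [ 527.  -128.1  112. ]
top (array([422.6,  -1.2, 954.2]), array([ 0.1,  0. , -1. ]))
red_knob [198. 203.  11.  15.] 0.61 [510.5 148.4 112. ]
red_lever [196. 203.  13.  17.] 0.57 [511.2 153.2 112. ]
```

View pics/scene0.png

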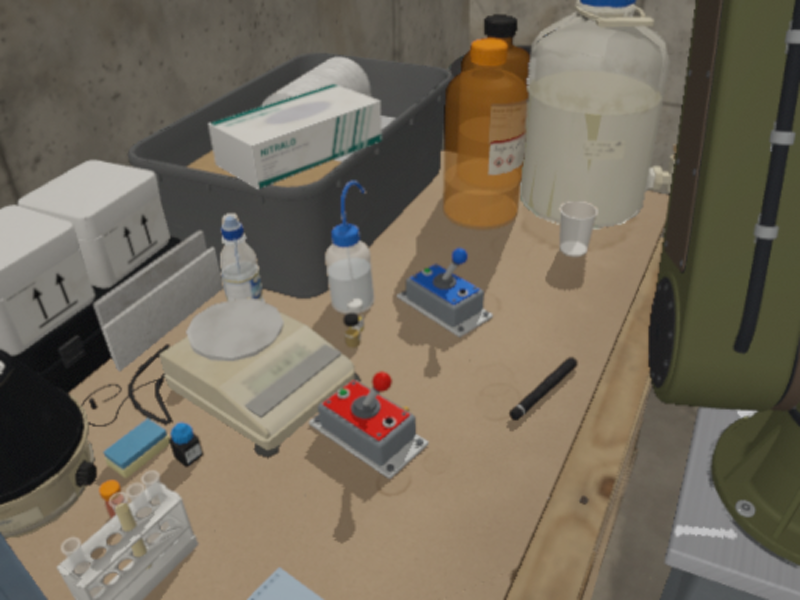

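View pics/top0.png

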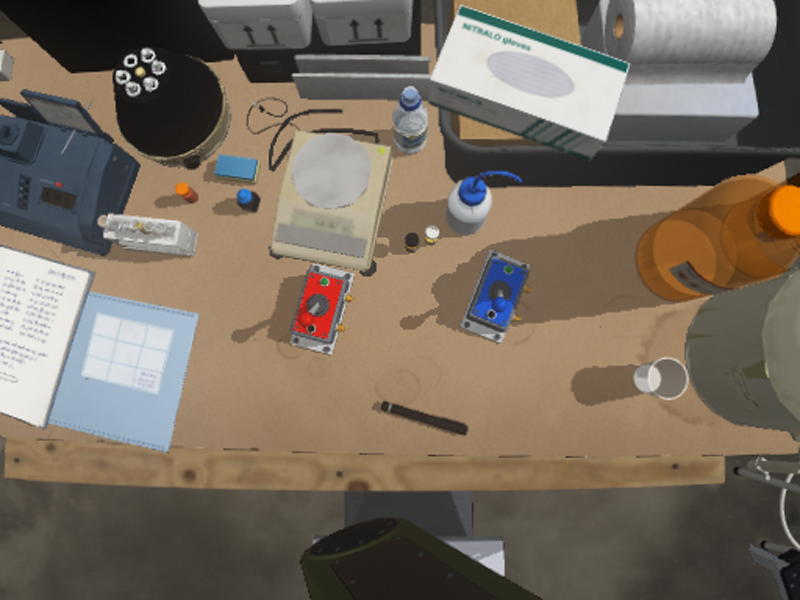

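The scene picture shows the red isolator at (370,420) with its knob at (381,381), and the blue isolator at (447,290) with its knob at (459,257). In the top picture (800x600), the red knob is at (307,319), the green lens at (323,282) and the flange corners near (318,264), (355,270), (331,354), (292,347). Blue is to the right and its knob is at (501,304). The balance stands just beyond the red isolator.

```bash
python3 - <<'E'
from h import *
np.set_printoptions(precision=1,suppress=True)
C={n:imaging.camera(n) for n in("scene","top")}
s=0.64
k=lambda c,u,v:ray(c,((u+.5)*s-.5,(v+.5)*s-.5))
a=lambda c,u,v,z:atz(c,((u+.5)*s-.5,(v+.5)*s-.5),z)
S,T=C["scene"],C["top"]
print("red knob",tri([k(S,381,381),k(T,307,319)]),a(S,381,381,112),a(T,307,319,112))
print("blue knob",tri([k(S,459,257),k(T,501,304)]))
f=[a(T,*q,3) for q in((318,264),(355,270),(331,354),(292,347))]
print("flange",np.array(f),np.mean(f,0)); d=f[0]+f[1]-f[2]-f[3];yaw=np.arctan2(d[1],d[0]);print(yaw,np.linalg.norm(d)/2)
g,b=a(T,323,282,54),a(T,308,335,54);e=g-b;print(g,b,np.arctan2(e[1],e[0]))
g,b=a(S,343,394,54),a(S,389,422,54);e=g-b;print(g,b,np.arctan2(e[1],e[0]))
for n,c in C.items():
    i=c["img"]; x,y=((242,246) if n=="scene" else (198,200))
    cv2.imwrite(f"pics/{n}1.png",cv2.resize(i[y-45:y+45,x-45:x+45,::-1],(540,540),interpolation=cv2.INTER_CUBIC))
print(monitor.read_state()["eef_pos"],monitor.read_state()["eef_rot"])
E
```

```text
red knob [509.1 153.3 110.4] [508.5 154.9 112. ] [508.6 152.9 112. ]
blue knob [ 531.  -142.9  106.7]
flange [[616.  155.6   3. ]
 [604.9  90.8   3. ]
 [459.8 130.6   3. ]
 [471.7 197.9   3. ]] [538.1 143.7   3. ]
-0.27677304585890294 150.43122126620113
[575.4 138.3  54. ] [488.5 161.4  54. ] -0.25978662590491575
[572.8 142.4  54. ] [496.6 161.6  54. ] -0.24769575542905142
[ 198.8 -512.8  224.5] [ 3.1 -0.   0.4]
```

View pics/top1.png

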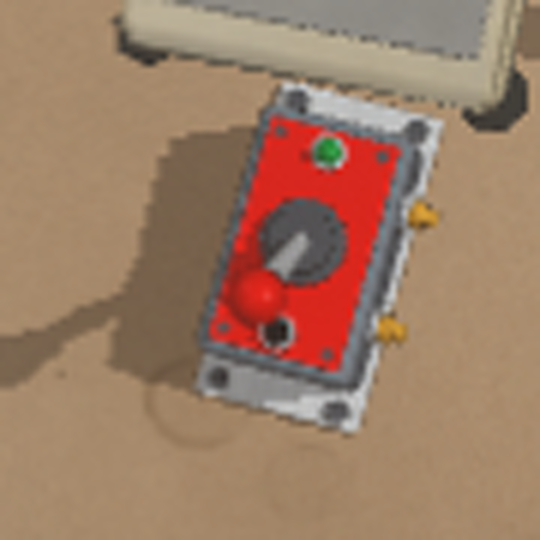

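```bash
cat > plan.py <<'E'
from h import *
from scipy.spatial.transform import Rotation as Ro
np.set_printoptions(precision=2,suppress=True)
s=monitor.read_state();p=np.array(s["eef_pos"]);R=Ro.from_euler("xyz",s["eef_rot"]).as_matrix()
yaw=-0.265;u=np.array([np.cos(yaw),np.sin(yaw),0]);P=np.array([539,145,0])
print("t",s["clock"],p,s["joints"],s["finger_gap"],s["wrist_force"]);print(R)
rel=p-P;print("along",rel@u,"lat",rel@[-u[1],u[0],0])
tx=R[:,0]
for sg in(1,-1):
    v=R.T@(sg*u);print("turn",sg,np.degrees(np.arctan2(v[1],v[0])))
def sh(q): return R.T@(np.array(q)-p)
E
python3 - <<'E'
from plan import *
print(sh([330,0,224]),sh([460,166,224]))
T=imaging.camera("top");S=imaging.camera("scene")
k=.64
print("carboy",[atz(S,(a*k,b*k),z) for a,b,z in((530,190,30),(580,220,0),(640,215,0))],[atz(T,(a*k,b*k),z) for a,b,z in((687,350,150),(720,400,200))])
E
```

```text
t 0.6 [ 198.77 -512.79  224.46] [-1.27  0.3   1.52  0.    1.32 -0.07] 94.1559345115835 [-0.55  0.42  0.22]
[[ 0.93  0.36  0.  ]
 [ 0.36 -0.93  0.  ]
 [ 0.    0.   -1.  ]]
along -156.07566772343262 lat -723.9429963658041
turn 1 36.36819098933825
turn -1 -143.63180901066175
[ 307.68 -430.71    0.47] [ 488.88 -538.52    0.47]
carboy [array([ 539.09, -539.39,   30.  ]), array([ 428.24, -515.84,    0.  ]), array([ 325.93, -584.03,    0.  ])] [array([ 455.8 , -408.97,  150.  ]), array([ 384.77, -427.47,  200.  ])]
```

>>> {"name": "arm_command", "arguments": {
  "steps": [
    [0, 16, -42, 0, 0],
    [0, 33, -85, 0, 0],
    [0, 50, -128, 0, 0],
    [0, 66, -170, 0, 0],
    [0, 97, -199, 0, 0],
    [0, 128, -228, 0, 4],
    [0, 159, -257, 0, 8],
    [0, 190, -286, 0, 12],
    [0, 221, -315, 0, 16],
    [0, 252, -344, 0, 20],
    [0, 286, -372, 0, 24],
    [0, 320, -400, 0, 28],
    [0, 354, -428, 0, 32],
    [0, 388, -456, 0, 36],
    [0, 422, -484, 0, 36.4],
    [0, 456, -512, 0, 36.4],
    [0, 489, -539, 0, 36.4],
    [0, 489, -539, 0, 36.4],
    [0, 489, -539, 0, 36.4],
    [0, 489, -539, 0, 36.4]
  ],
  "force": 20
}}

```text
clock: 3.2
eef_pos: [459.7, 165.7, 224.7]
eef_rot: [-3.142, -0.0, -0.266]
wrist_force: [-0.3, -0.3, 0.5]
finger_gap: 0.5
finger_force: 0.0
```

```bash
python3 - <<'E'
from plan import *
C={n:imaging.camera(n) for n in("scene","top")}
for n,c in C.items(): cv2.imwrite(f"pics/{n}2.png",cv2.resize(c["img"][:,:,::-1],(800,600)))
E
```

```text
t 3.2 [459.67 165.7  224.67] [ 0.27  0.16  1.69 -0.    1.29  2.11] 0.47529830802757556 [-0.28 -0.35  0.48]
[[ 0.96 -0.26  0.  ]
 [-0.26 -0.96  0.  ]
 [ 0.   -0.   -1.  ]]
along -81.97840531515772 lat -0.800706975252146
turn 1 -0.08175343849714424
turn -1 179.91824656150288
```

>>> {"name": "arm_command", "arguments": {
  "steps": [
    [0, 0, 0, 40, 0],
    [0, 0, 0, 80, 0],
    [0, 0, 0, 110, 0],
    [0, 0, 0, 110, 0],
    [0, 10, 0, 110, 0],
    [0, 18, 0, 110, 0],
    [0, 24, 0, 110, 0],
    [0, 30, 0, 110, 0],
    [0, 36, 0, 110, 0]
  ]
}}

```text
clock: 4.42
eef_pos: [494.4, 157.2, 114.7]
eef_rot: [3.142, 0.002, -0.265]
wrist_force: [-6.9, 1.6, 6.9]
finger_gap: 0.9
finger_force: 3.6
```

```bash
python3 - <<'E'
from plan import *
C={n:imaging.camera(n) for n in("scene","top")}
c=C["scene"]["img"];cv2.imwrite("pics/scene3.png",cv2.resize(c[170:300,150:330,::-1],(800,578),interpolation=cv2.INTER_CUBIC))
E
```

```text
t 4.425 [494.38 157.22 114.74] [0.24 0.35 1.73 0.   1.07 2.07] 0.8636332497808097 [-6.89  1.56  6.92]
[[ 0.96 -0.26 -0.  ]
 [-0.26 -0.96  0.  ]
 [-0.    0.   -1.  ]]
along -46.26582223975631 lat 0.11003351331985473
turn 1 -0.027939961984942266
turn -1 179.97206003801506
```

View pics/scene3.png

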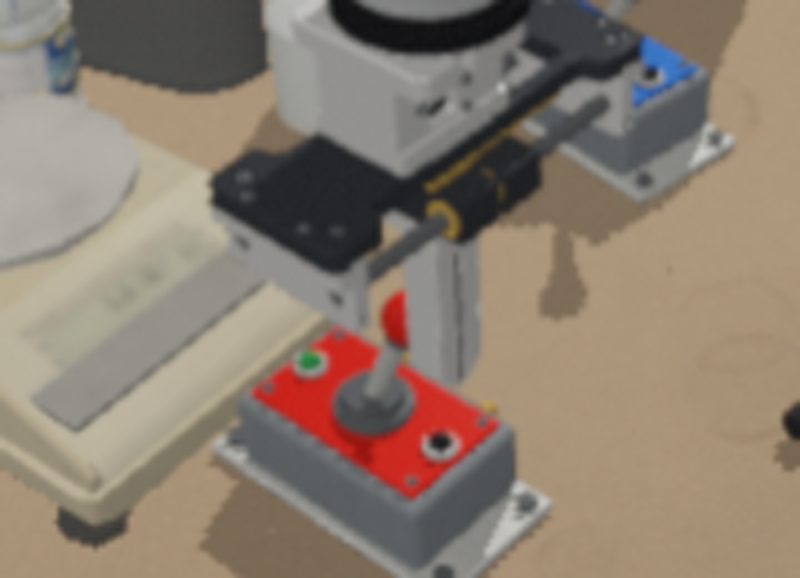

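The closed fingers (440,310) stand squarely behind the red knob (400,318) and already press on it. I'll continue the push.

>>> {"name": "arm_command", "arguments": {
  "steps": [
    [0, 7, 0, 0, 0],
    [0, 14, 0, 0, 0],
    [0, 21, 0, 0, 0],
    [0, 28, 0, 0, 0],
    [0, 35, 0, 0, 0],
    [0, 42, 0, 0, 0],
    [0, 42, 0, 0, 0],
    [0, 20, 0, 0, 0],
    [0, -10, 0, 0, 0],
    [0, -40, 0, 0, 0],
    [0, -40, 0, -50, 0],
    [0, -40, 0, -100, 0],
    [0, -90, 0, -120, 0],
    [0, -90, 0, -120, 0],
    [0, -90, 0, -120, 0]
  ]
}}

```text
clock: 6.4
eef_pos: [407.9, 180.6, 234.3]
eef_rot: [-3.142, -0.0, -0.265]
wrist_force: [0.3, 0.5, 0.4]
finger_gap: 0.1
finger_force: 0.0
```

```bash
python3 - <<'E'
from plan import *
C={n:imaging.camera(n) for n in("scene","top")}
c=C["scene"]["img"];cv2.imwrite("pics/scene4.png",cv2.resize(c[130:310,140:340,::-1],(660,594),interpolation=cv2.INTER_CUBIC))
E
```

```text
t 6.4 [407.94 180.63 234.26] [ 0.33  0.06  1.78 -0.    1.3   2.17] 0.14705382793220165 [0.31 0.46 0.4 ]
[[ 0.97 -0.26  0.  ]
 [-0.26 -0.97 -0.  ]
 [ 0.   -0.   -1.  ]]
along -135.81524371143388 lat 0.062404910795784
turn 1 -0.007533394360188448
turn -1 179.99246660563983
```

View pics/scene4.png

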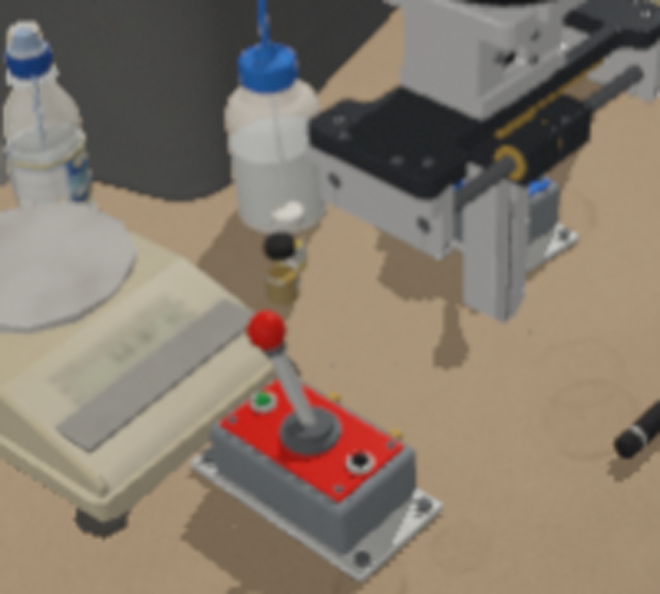

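The red knob (267,330) now leans over the green lens (262,400). The gripper is clear of it, and the blue isolator was never touched.

```bash
python3 -c "
from cell import job;print(job.sign_off())"
```

```text
the job is handed in; nothing more can be done
None
```

The red lever is on, leaning over its green lens; the gripper is clear, the blue lever was never touched, and the job was handed in at about 6.5 s (no verdict was returned).

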